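# Refit the joystick on the library catalogue console and try its spring return

### The job

Refit the joystick module on the sloping console of the library's catalogue terminal: lay it on with the palm rest towards the low front edge, feel it over the four studs until all of them come up through its holes and the plate lies flat on the slope, without ramming it, and let go. Then, before the nuts go on, try the stick: push it over clearly to the right (as seen by someone using the console from its low front edge), hold it there for about a second and let it spring back to the middle, with the plate still lying flat. Leave the books, bookend, spanner and dish of nuts where they are.

Things in the scene. Friction and masses are not known exactly. Their poses are not given: they have to be found in the camera images.
- module: Loose joystick module, 0.6 to 0.9 kg, standing on the table. Aluminium plate 180 x 110 mm, 5 mm thick, with a black palm rest block and, behind it, a short stick with ball knob. Origin: centre of the plate's underside; z up through the plate, x along its length from palm rest to stick, y to the left. Four 11 mm through holes at x = +-78, y = +-43 mm. Centre of mass near x = -29 mm.
- palm_rest (a point): Point to grip on the palm rest, 30 mm above the plate's underside (module x = -34, y = 0). The rest is a block from x = -74 to -10 mm, 46 mm wide in y, top 47 mm above the plate's underside; its long sides are upright and flat, edges rounded 6 mm. A skirt round its foot reaches 8 mm above the underside and 27 mm to either side of the middle.
- knob (a point): Centre of the black ball knob, 28 mm in diameter, on top of the 9 mm thick stick. Stick upright: module x = 42, y = 0, z = 70 mm. The stick turns about a pivot 48 mm below the knob's centre. A steel ring and rubber boot round its foot, 60 mm across, reach 26 mm above the plate's underside.
- stick (a joint): Sideways tilt of the stick, rad: 0 upright, positive to the right (towards -y of the module), stops at +-0.45. Sprung to the middle with 0.2 N m per rad: 0.3 rad takes 1.3 N at the knob and moves it 14 mm; let go, it returns within 0.3 s. Only its weight holds the module on the studs: pushing with more than 5 N against the stop can lift it.
- stick_fore (a joint): Lengthwise tilt of the stick, rad: 0 upright, positive towards +x of the module. The same spring and stops.
- console: Fixed white wedge-shaped console with brown wooden cheeks that carries the sloping face: 230 mm deep, 273 mm wide, 55 mm high in front, 162 mm at the back. Origin: on the table under the face's origin; x level from low front edge to high back, y to the user's left. On the face, 92 mm left and right of the middle and 35 mm down the slope, are low white round keys, 34 mm across, 4 mm high.
- fascia: Grey sloping face of the console. Origin: on its surface midway between the four studs, where the module's origin must come to lie, 109 mm above the table. z out of the face (25 degrees from vertical, towards the user), x up the slope away from the low front edge, y to the user's left. Four dark rigid studs, 8 mm thick, stand out 14 mm at x = +-78, y = +-43 mm; tips narrowed over the last 2.5 mm.
- books: Bystander: two closed books lying in a stack 52 mm high, 150 x 215 mm, origin under the middle.
- nut_dish: Bystander: round white dish, 76 mm across and 22 mm high, holding four nuts; origin under its middle.
- spanner: Bystander: steel spanner 150 mm long lying flat; origin under its middle.
- bookend: Bystander: white L-shaped sheet-metal bookend, 130 x 120 mm foot, 150 mm high; origin under the middle of the foot.

How it is judged:
By the outcome, as a careful person would: the job done as asked, in the order asked, and still so for the second after the job is handed in, with the robot touching nothing.
It also fails if it takes over 64 s, if anything falls off the work surface, if the arm or the gripper's body presses on something with over 40 N, if the wrist force passes 120 N, or if a joint passes its speed limit or range.

### The arm

A 6-joint arm with a two-finger parallel gripper is mounted at the origin on the work surface. World frame = base frame: x ahead of the robot, y to its left, z up, the work surface at z = 0. Lengths are in m, angles in degrees, forces in N, time in s.
With the tool pointing down it reaches from about 0.325 to 0.85 m from the base axis. Payload 15.5 kg.
Tool frame: the origin (TCP) lies midway between the tips of the shut fingers; the grasp point (between the pads) lies 19 mm behind it; y points along the fingers, x is the direction in which the jaws open and shut, and the axes are right-handed (so a half turn about y gives the same grasp; the last joint's range is limited). The gripper opens to 91 mm and grips with 3 to 60 N. Pads are 32 mm wide; open, the fingers measure 118 mm over their backs; the gripper's body (76 mm by 178 mm) begins 60 mm behind the grasp point.
Start: joints at [-74.399, 28.281, 77.091, -0, 74.628, -5.472], TCP at [0.225, -0.583, 0.214] pointing down, gripper open.
Joint ranges: [-166.48, 166.48], [-47.26, 123.95], [12.59, 153.08], [-70.14, 250.14], [6.76, 159.57], [-176.63, 176.63]. Speed limits (degrees/s): [108.29, 108.29, 147.25, 172.46, 172.46, 172.46].

### API

Orientations are given as a 3x3 rotation matrix whose columns are the frame's x, y, z axes.
In Python, from bench import ctrl gives the robot as it stands. The module is installed in compiled form; this text tells all that it offers. Calls block until the motion is done:
- ctrl.goto(position, orientation): joint-space move of the TCP to a pose.
- ctrl.move_l(position, vel=0.15, ori=None, contact_N=None): straight line of the TCP; ori=None keeps the orientation; vel is the mean speed in m/s. With contact_N (N) it stops when the force on the tool has changed by that much, and returns True; else False.
- ctrl.movej(angles): joint-space move.
- ctrl.command_gripper(opening): opening from 0.0 (shut) to 1.0 (fully open); the grip force is fixed at half the most; returns when the fingers have stopped.
- ctrl.sleep(seconds).
- ctrl.ik(position, orientation): joint angles nearest the present ones, or None.
- ctrl.read_camera(name): name is "scene" or "top" or "wrist"; returns the picture (480x640x3 uint8, blue, green, red); there is no depth.
- ctrl.camera_params(name): a dict with "fx", "fy", "cx", "cy" (pixels), "D" ([k1, k2, p1, p2, k3] as OpenCV has them; the pictures are not rectified), "pose" (4x4, takes a point from camera to world coordinates); the wrist camera has in their place "T_tool_cam" (4x4, takes a point from camera to tool coordinates, whose origin is the TCP and whose axes are the tool frame's). Camera axes: x right, y up, looking along -z (the intrinsics and any distortion apply to the point x, -y, -z); pixel columns grow to the right and rows downward; lengths in m; the calibration is good to about 2 mm. A picture is of the moment at which its call begins: read the wrist's pose just before it. camera_params takes no time and is no camera call.
A pose or a line that the arm cannot do raises ctrl.MotionError and nothing moves.
- ctrl.sign_off(): hands the job in, once; it reports no verdict.
Readings, each from a call of its own:
- ctrl.current_t(): time.
- ctrl.current_q(): joint angles.
- ctrl.current_dq(): joint speeds.
- ctrl.current_effort(): joint torques, N m.
- ctrl.current_tool_pos(): TCP position.
- ctrl.current_eef_rot(): TCP orientation.
- ctrl.current_contact_force(): force on the tool from outside, world axes, zero at the start.
- ctrl.current_wrist_torque(): the same for the moment, N m.
- ctrl.current_grip_width(): opening from 0.0 (shut) to 1.0 (fully open).
Only numpy, scipy, OpenCV 4.12 (cv2) and the standard library are available. Lean on these libraries where they do the work, as an engineer would, in place of code of your own. Each camera call takes 0.05 s, during which the arm holds its last target.

## Working session

There is one attempt and no reset: what is moved stays moved. The work goes in short steps, each a Python script; the robot and the scene stay as the last script left them, time stands still between calls to the robot, and variables do not carry over. Pictures are saved under pics/ and viewed, and the job is handed in when it is done.

```bash
mkdir -p pics; python3 - <<'E'
from bench import ctrl
import cv2,numpy as np
np.set_printoptions(precision=4,suppress=True)
for n in ["scene","top","wrist"]:
    cv2.imwrite(f"pics/{n}0.png",ctrl.read_camera(n)); print(n,ctrl.camera_params(n))
print(ctrl.current_t(),ctrl.current_tool_pos(),ctrl.current_eef_rot(),ctrl.current_contact_force())
E
```

```text
scene {'fx': 566.8685694671899, 'fy': 566.8685694671899, 'cx': 324.26559716870025, 'cy': 235.61420685602488, 'D': array([-0.0112,  0.    ,  0.    ,  0.    ,  0.    ]), 'pose': array([[ 0.2703, -0.733 ,  0.6242,  1.4056],
       [ 0.9626,  0.1941, -0.1889, -0.2618],
       [ 0.0173,  0.6519,  0.7581,  1.128 ],
       [ 0.    ,  0.    ,  0.    ,  1.    ]])}
top {'fx': 608.3637099038824, 'fy': 608.3637099038824, 'cx': 309.14287709556675, 'cy': 233.37651640690007, 'D': array([-0.1706,  0.    ,  0.    ,  0.    ,  0.    ]), 'pose': array([[ 0.0145,  0.9889, -0.1481,  0.3548],
       [-0.9999,  0.0143, -0.0018, -0.0068],
       [ 0.0003,  0.1481,  0.989 ,  1.5788],
       [ 0.    ,  0.    ,  0.    ,  1.    ]])}
wrist {'fx': 393.7015630692811, 'fy': 393.7015630692811, 'cx': 318.177232443541, 'cy': 239.18851429979486, 'D': array([-0.0648,  0.    ,  0.    ,  0.    ,  0.    ]), 'T_tool_cam': array([[ 1.    ,  0.0005,  0.0002, -0.0007],
       [ 0.0001,  0.2365, -0.9716, -0.1701],
       [-0.0006,  0.9716,  0.2365,  0.0663],
       [ 0.    ,  0.    ,  0.    ,  1.    ]])}
0.15 [ 0.2247 -0.583   0.2135] [[ 0.3596 -0.0002  0.9331]
 [-0.9331  0.0008  0.3596]
 [-0.0009 -1.      0.0001]] [-1.0281 -0.147   0.5079]
```

View pics/scene0.png

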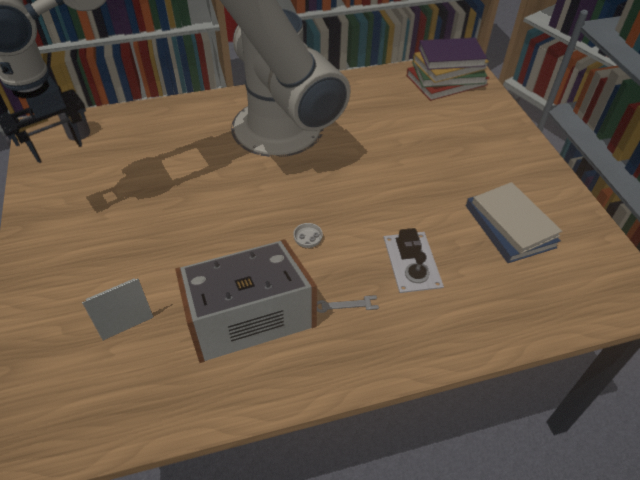

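View pics/top0.png

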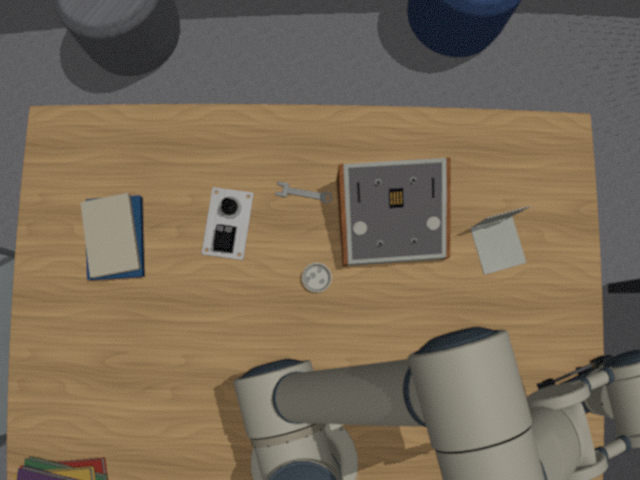

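View pics/wrist0.png

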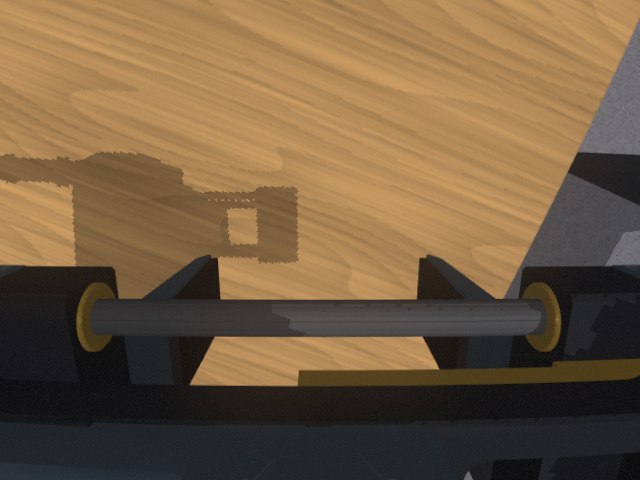

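```bash
cat > h.py <<'E'
import cv2,numpy as np
np.set_printoptions(precision=4,suppress=True)
def K(p): return np.array([[p['fx'],0,p['cx']],[0,p['fy'],p['cy']],[0,0,1]])
def ray(p,uv,pose=None):
    pose=p['pose'] if pose is None else pose
    n=cv2.undistortPoints(np.array(uv,float).reshape(-1,1,2),K(p),np.array(p['D'])).reshape(-1,2)
    d=np.c_[n[:,0],-n[:,1],-np.ones(len(n))]@pose[:3,:3].T
    return pose[:3,3],d
def onplane(p,uv,z,pose=None):
    c,d=ray(p,uv,pose); return c+d*((z-c[2])/d[:,2])[:,None]
def onplane_g(p,uv,P0,n,pose=None):
    c,d=ray(p,uv,pose); return c+d*(((P0-c)@n)/(d@n))[:,None]
def proj(p,X,pose=None):
    pose=p['pose'] if pose is None else pose
    q=(np.atleast_2d(X)-pose[:3,3])@pose[:3,:3]; q=q*[1,-1,-1]
    return cv2.projectPoints(q,np.zeros(3),np.zeros(3),K(p),np.array(p['D']))[0].reshape(-1,2)
def toolpose(ctrl):
    T=np.eye(4);T[:3,:3]=ctrl.current_eef_rot();T[:3,3]=ctrl.current_tool_pos();return T
E
python3 - <<'E'
import cv2
a=cv2.imread('pics/top0.png')
b=a[145:275,190:290]; cv2.imwrite('pics/m.png',cv2.resize(b,None,fx=5,fy=4.5 if 0 else 4.6,interpolation=2)[:598])
b=a[145:275,320:470]; cv2.imwrite('pics/c.png',cv2.resize(b,None,fx=4.6,fy=4.6,interpolation=2)[:598])
E
```

```text
(no output)
```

View pics/m.png

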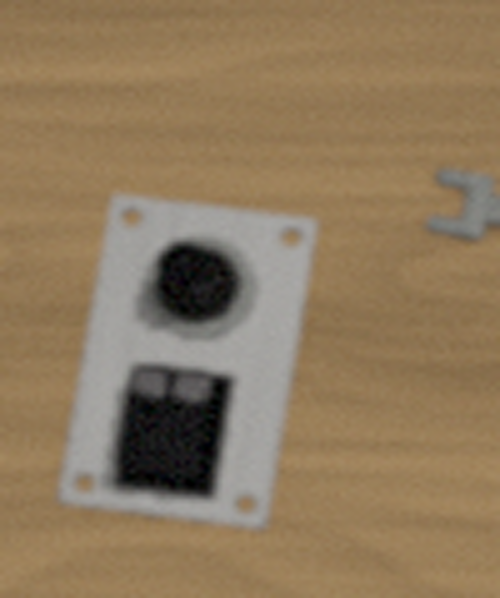

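View pics/c.png

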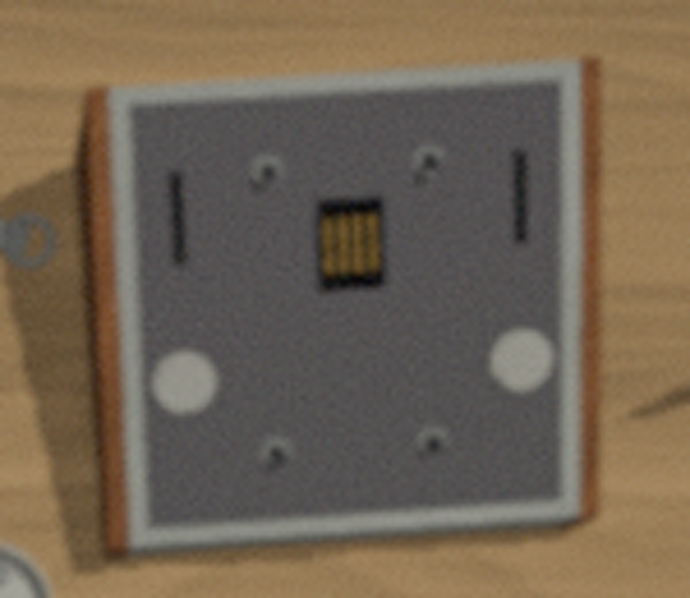

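```bash
cat >> h.py <<'E'
from scipy.optimize import least_squares
HX=np.array([[78,43],[78,-43],[-78,43],[-78,-43]])/1e3
c25,s25=np.cos(np.radians(25)),np.sin(np.radians(25))
def Rz(a): return np.array([[np.cos(a),-np.sin(a),0],[np.sin(a),np.cos(a),0],[0,0,1]])
RF=np.array([[c25,0,-s25],[0,1,0],[s25,0,c25]])
def fit(p,pts,uv,kind,pose=None,z0=None):
    # pts local; kind 'mod' on table, 'fas' fascia frame at z=.109
    def w(q):
        R=Rz(q[2])@(RF if kind=='fas' else np.eye(3)); return pts@R.T+[q[0],q[1],.109 if kind=='fas' else 0]
    f=lambda q:(proj(p,w(q),pose)-uv).ravel()
    r=least_squares(f,[0.65,0.2 if kind=='mod' else -.13,0] if z0 is None else z0,x_scale=[.01,.01,.05]); return r.x,r.fun.reshape(-1,2)
E
python3 - <<'E'
from h import *
from bench import ctrl
p=ctrl.camera_params('top')
uv=np.array([(131,216),(291,236),(85,482),(246,503)])/[5,4.6]+[190,145]
print(fit(p,np.c_[HX,np.full(4,.005)],uv,'mod'))
uv=np.array([(266,172),(430,160),(277,452),(433,440)])/4.6+[320,145]
print(fit(p,np.c_[HX,np.full(4,.0)],uv,'fas'))
uvk=np.array([(185,382),(522,360)])/4.6+[320,145]
print(fit(p,np.array([[-.035,.092,.004],[-.035,-.092,.004]]),uvk,'fas'))
E
```

```text
(array([ 0.6152,  0.211 , -0.1211]), array([[ 0.0956,  0.0761],
       [-0.0289, -0.072 ],
       [-0.0805,  0.0476],
       [ 0.0147, -0.0507]]))
(array([ 0.6314, -0.2186,  0.0867]), array([[ 0.2841, -0.2589],
       [-0.4044,  0.0146],
       [ 0.0261,  0.0632],
       [ 0.0958,  0.1886]]))
(array([ 0.6324, -0.2186,  0.0807]), array([[-0.1086,  0.0087],
       [ 0.1108, -0.0108]]))
```

```bash
cat >> h.py <<'E'
FQ=np.array([.632,-.2186,.083]); MQ=np.array([.6152,.211,-.1211])
DOWN=np.array([[0,0,1],[-1,0,0],[0,-1,0.]])  # tool axes in a frame with z up: x=-Y,y=-Z,z=+X
def F(q=FQ): 
    T=np.eye(4);T[:3,:3]=Rz(q[2])@RF;T[:3,3]=[q[0],q[1],.109];return T
def M(q=MQ):
    T=np.eye(4);T[:3,:3]=Rz(q[2]);T[:3,3]=[q[0],q[1],0];return T
def at(T,v): return T[:3,:3]@np.asarray(v,float)+T[:3,3]
E
python3 - <<'E'
from h import *
from bench import ctrl
f=F();m=M()
for T,vs in ((f,[(-.075,0,.15),(-.034,0,.011),(-.034,0,.06),(.042,-.03,.07),(.042,-.07,.09),(.042,-.07,.15)]),(m,[(-.075,0,.17),(-.034,0,.011),(-.034,0,.2)])):
    for v in vs: print(v,ctrl.ik(at(T,v),T[:3,:3]@DOWN))
ctrl.goto(at(f,(-.075,0,.15)),f[:3,:3]@DOWN)
P=toolpose(ctrl);im=ctrl.read_camera('wrist');cv2.imwrite('pics/wf.png',im);np.save('wf.npy',P)
print(P,ctrl.current_t(),ctrl.current_contact_force())
ctrl.goto(at(m,(-.075,0,.17)),m[:3,:3]@DOWN)
P=toolpose(ctrl);im=ctrl.read_camera('wrist');cv2.imwrite('pics/wm.png',im);np.save('wm.npy',P)
print(P,ctrl.current_t(),ctrl.current_contact_force())
E
```

```text
(-0.075, 0, 0.15) [-42.4626  15.1081 106.0758  26.3317  44.3695  26.1146]
(-0.034, 0, 0.011) [-34.3329  30.2379 102.6462  31.1504  31.0061  26.2509]
(-0.034, 0, 0.06) [-35.8747  25.0581 102.7018  27.8841  36.0455  28.9682]
(0.042, -0.03, 0.07) [-33.8765  26.6086  90.5533  21.9209  44.9709  38.1916]
(0.042, -0.07, 0.09) [-37.5303  26.5445  87.1718  21.9936  49.4002  35.7756]
(0.042, -0.07, 0.15) [-39.3021  21.6663  85.9869  20.8522  55.6497  36.6201]
(-0.075, 0, 0.17) [ 16.2847  27.5989  86.1697  -0.      66.2314 113.2232]
(-0.034, 0, 0.011) [ 14.7853  41.8699  88.1166  -0.      50.0135 111.7239]
(-0.034, 0, 0.2) [ 14.7853  28.6137  78.8543  -0.      72.532  111.7239]
[[ 0.0823  0.4213  0.9032  0.5012]
 [-0.9966  0.0341  0.0749 -0.2306]
 [ 0.0007 -0.9063  0.4227  0.2134]
 [ 0.      0.      0.      1.    ]] 1.825 [-0.2507 -0.4997 -0.4961]
[[-0.1215  0.0001  0.9926  0.541 ]
 [-0.9926  0.0001 -0.1215  0.2192]
 [-0.0001 -1.      0.      0.17  ]
 [ 0.      0.      0.      1.    ]] 3.5417 [-2.0153 -0.3363  0.3751]
```

View pics/wf.png

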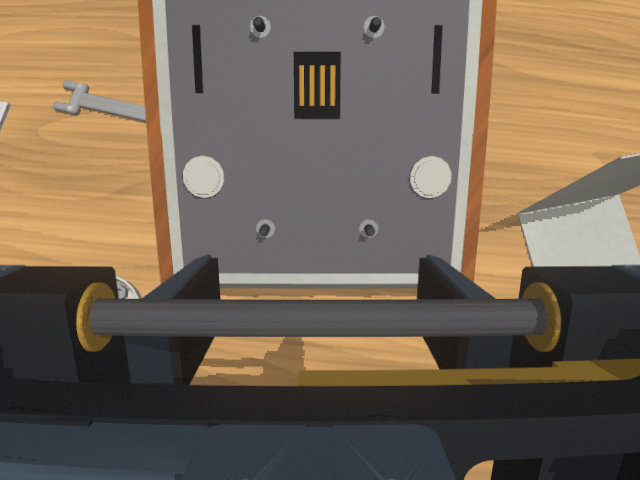

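View pics/wm.png

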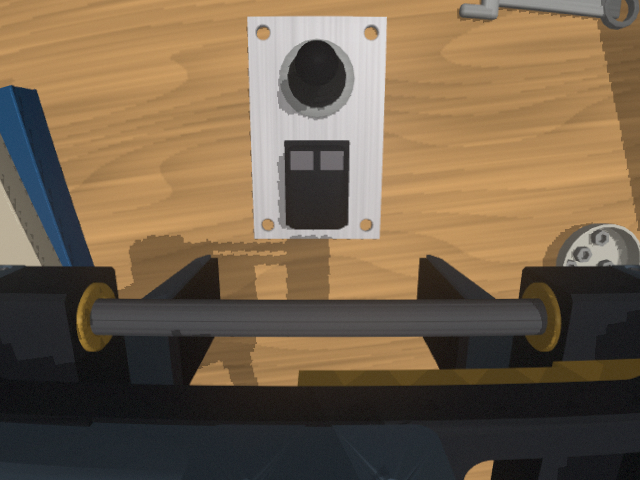

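```bash
python3 - <<'E'
from h import *
a=cv2.imread('pics/wf.png');b=cv2.imread('pics/wm.png')
def tiles(im,pts,r=16,s=12):
    return np.hstack([cv2.resize(im[y-r:y+r,x-r:x+r],None,fx=s,fy=s,interpolation=cv2.INTER_NEAREST) for x,y in pts])
x=tiles(a,[(260,26),(373,26),(265,229),(368,229)],16,6)
y=tiles(b,[(263,33),(371,33),(267,225),(366,225)],16,6)
cv2.imwrite('pics/t.png',np.vstack([x,y]))
# holes: non-plate pixels
hsv=cv2.cvtColor(b,cv2.COLOR_BGR2HSV)
for (u,v) in [(263,33),(371,33),(267,225),(366,225)]:
    w=hsv[v-14:v+14,u-14:u+14]; m=((w[...,1]>70)).astype(np.uint8)
    n,l,st,ce=cv2.connectedComponentsWithStats(m); 
    print([ (ce[i]+[u-14,v-14],st[i]) for i in range(1,n) if st[i][4]>30])
hsv=cv2.cvtColor(a,cv2.COLOR_BGR2HSV)
for (u,v) in [(260,26),(373,26),(265,229),(368,229)]:
    w=hsv[v-16:v+16,u-16:u+16,2]
    for m in (w<50,w>115): 
        ys,xs=np.nonzero(m); print(len(xs),xs.min()+u-16,xs.max()+u-16,ys.min()+v-16,ys.max()+v-16,end=' ; ')
    print()
E
```

```text
[(array([262.8963,  32.9333]), array([  8,   8,  13,  13, 135], dtype=int32))]
[(array([370.4286,  33.015 ]), array([  7,   8,  13,  13, 133], dtype=int32))]
[(array([267.5701, 224.1963]), array([  9,   8,  12,  11, 107], dtype=int32))]
[(array([365.5377, 224.3396]), array([  8,   8,  12,  12, 106], dtype=int32))]
63 254 264 22 31 ; 252 249 275 11 41 ; 
61 370 379 22 31 ; 649 357 388 10 41 ; Traceback (most recent call last):
  File "<stdin>", line 18, in <module>
    return umr_minimum(a, axis, None, out, keepdims, initial, where)
ValueError: zero-size array to reduction operation minimum which has no identity
```

View pics/t.png

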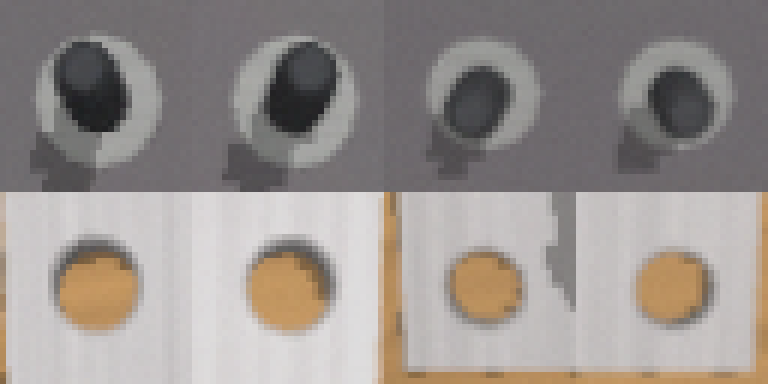

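```bash
python3 - <<'E'
from h import *
from bench import ctrl
p=ctrl.camera_params('wrist')
Pf=np.load('wf.npy')@p['T_tool_cam'];Pm=np.load('wm.npy')@p['T_tool_cam']
um=np.array([(262.75,31.83),(371,31.83),(267.33,224.08),(366,224.08)])
uf=np.array([(259.92,26.25),(373.92,26.25),(265,228.17),(368.08,228.17)])
ut=np.array([(257.5,20.67),(376.5,20.67),(263.5,231.2),(369.8,231.2)])
print(fit(p,np.c_[HX,np.full(4,.005)],um,'mod',Pm))
print(fit(p,np.c_[HX,np.full(4,.0005)],uf,'fas',Pf))
print(fit(p,np.c_[HX,np.full(4,.014)],ut,'fas',Pf))
for i in range(2):print(proj(p,np.c_[HX,np.full(4,[.0005,.014][i])]@F()[:3,:3].T+F()[:3,3],Pf))
# full 6dof free check
def six(pts,uv,T0,pose):
    from scipy.spatial.transform import Rotation as Ro
    f=lambda q:(proj(p,pts@(T0[:3,:3]@Ro.from_rotvec(q[3:]).as_matrix()).T+T0[:3,3]+q[:3],pose)-uv).ravel()
    r=least_squares(f,np.zeros(6),x_scale=[.01]*3+[.05]*3);return r.x,np.abs(r.fun).max()
print(six(np.r_[np.c_[HX,np.full(4,.0005)],np.c_[HX,np.full(4,.014)]],np.r_[uf,ut],F(),Pf))
print(six(np.c_[HX,np.full(4,.005)],um,M(),Pm))
E
```

```text
(array([ 0.616 ,  0.2119, -0.1238]), array([[-0.3141, -0.5101],
       [ 0.2403, -0.3692],
       [-0.0964,  0.4659],
       [ 0.1756,  0.5982]]))
(array([ 0.6324, -0.218 ,  0.0799]), array([[-0.1659, -0.379 ],
       [ 0.0539, -0.1651],
       [-0.1084,  0.1428],
       [ 0.2294,  0.3542]]))
(array([ 0.6327, -0.2181,  0.0801]), array([[-0.2747, -0.5408],
       [ 0.1714, -0.3389],
       [-0.6496,  0.2873],
       [ 0.7613,  0.4838]]))
[[260.2448  26.4645]
 [374.5062  26.3891]
 [265.8775 228.9444]
 [369.321  228.8398]]
[[257.596   21.097 ]
 [377.123   21.0189]
 [263.714  232.5167]
 [371.4739 232.407 ]]
(array([ 0.001 ,  0.0006, -0.0011, -0.0001, -0.0034, -0.0027]), np.float64(0.47813227509612943))
(array([ 0.001 ,  0.0009, -0.0016, -0.0013,  0.0044, -0.0027]), np.float64(0.1022591922603624))
```

```bash
cat >> h.py <<'E'
FQ=np.array([.6325,-.218,.080]); MQ=np.array([.616,.2119,-.1238])
E
sed -i 's/def F(q=FQ)/def F(q=None)/;s/def M(q=MQ)/def M(q=None)/;s/T=np.eye(4);T\[:3,:3\]=Rz(q\[2\])@RF/q=FQ if q is None else q;&/;s/T=np.eye(4);T\[:3,:3\]=Rz(q\[2\]);/q=MQ if q is None else q;&/' h.py; sed -n 34,42p h.py
cat > s1.py <<'E'
from h import *
from bench import ctrl
m=M();R=m[:3,:3]@DOWN
print(ctrl.current_grip_width())
ctrl.goto(at(m,(-.034,0,.09)),R)
ctrl.move_l(at(m,(-.034,0,.012)),vel=.08,contact_N=8)
print(ctrl.current_tool_pos(),at(m,(-.034,0,.012)),ctrl.current_contact_force(),ctrl.current_t())
ctrl.command_gripper(0.3)
print(ctrl.current_grip_width()*91,ctrl.current_contact_force(),ctrl.current_tool_pos())
P=toolpose(ctrl);im=ctrl.read_camera('wrist');cv2.imwrite('pics/wg0.png',im);np.save('wg0.npy',P)
ctrl.move_l(at(m,(-.034,0,.06)),vel=.06)
ctrl.move_l(at(m,(-.034,0,.2)),vel=.15)
P=toolpose(ctrl);im=ctrl.read_camera('wrist');cv2.imwrite('pics/wg1.png',im);np.save('wg1.npy',P)
print(P,ctrl.current_contact_force(),ctrl.current_wrist_torque(),ctrl.current_t(),ctrl.current_grip_width()*91)
E
python3 s1.py
```

```text
def M(q=None):
    q=MQ if q is None else q;T=np.eye(4);T[:3,:3]=Rz(q[2]);T[:3,3]=[q[0],q[1],0];return T
def at(T,v): return T[:3,:3]@np.asarray(v,float)+T[:3,3]
FQ=np.array([.6325,-.218,.080]); MQ=np.array([.616,.2119,-.1238])
1.0009335455904715
[0.5826 0.2162 0.0125] [0.5823 0.2161 0.012 ] [0.1882 0.7717 0.1204] 5.1167
45.77958643758124 [-0.6477 -1.3294  1.2205] [0.5822 0.216  0.012 ]
[[-0.1236 -0.0017  0.9923  0.5817]
 [-0.9923 -0.0004 -0.1236  0.2159]
 [ 0.0006 -1.     -0.0016  0.199 ]
 [ 0.      0.      0.      1.    ]] [-0.5741 -0.0261 -7.7432] [ 0.0348  0.1208 -0.0781] 8.0083 45.541844076961915
```

```bash
python3 - <<'E'
import cv2,numpy as np
a=cv2.imread('pics/wg0.png')[:330,180:480];b=cv2.imread('pics/wg1.png')[:330,180:480]
cv2.imwrite('pics/g.png',cv2.resize(np.hstack([a,b]),None,fx=1.3,fy=1.3))
E
```

```text
(no output)
```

View pics/g.png

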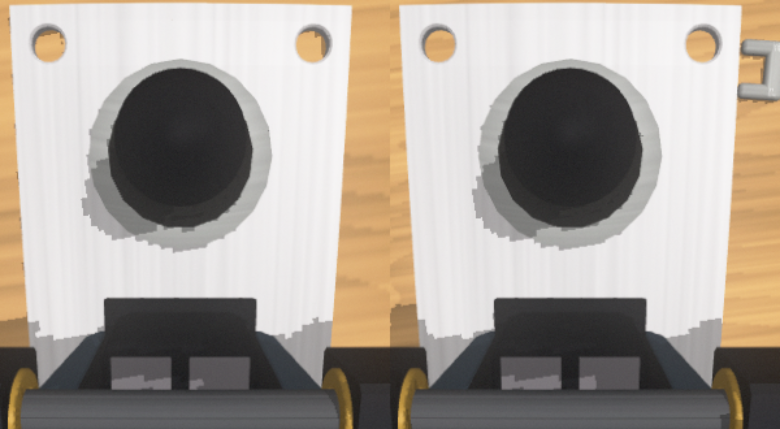

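```bash
python3 - <<'E'
from h import *
from bench import ctrl
p=ctrl.camera_params('wrist');C=p['T_tool_cam']
im=cv2.imread('pics/wg1.png')
def pred(off=(-.034,0,.012)):
    pts=np.c_[HX[:2],np.full(2,.005)]-off
    return proj(p,pts@DOWN,C)   # tool = DOWN^T * v
print(pred())
s=6;t=np.hstack([cv2.resize(im[16:50,x-17:x+17],None,fx=s,fy=s,interpolation=0) for x in (217,420)])
g=cv2.cvtColor(im,cv2.COLOR_BGR2GRAY)
for x in (217,420):
    w=g[16:50,x-17:x+17]; m=(w<185).astype(np.uint8)
    n,l,st,ce=cv2.connectedComponentsWithStats(m)
    print([(ce[i]+[x-17,16],st[i]+[x-17,16,0,0,0]) for i in range(1,n) if st[i][4]>60])
E
```

```text
[[217.2884  32.4461]
 [422.4559  32.4017]]
[(array([216.4614,  32.8889]), array([204,  19,  27,  28, 531]))]
[(array([422.1698,  29.4164]), array([408,  19,  27,  26, 377]))]
```

```bash
cat > s2.py <<'E'
from h import *
from bench import ctrl
f=F();R=f[:3,:3]@DOWN;m=M();OFF=np.array([-.034,0,.012])
ctrl.move_l([.56,.1,.28],vel=.15)
ctrl.move_l(at(f,OFF+[0,0,.09]),vel=.2,ori=R)
ctrl.move_l(at(f,OFF+[0,0,.03]),vel=.08)
ctrl.sleep(.3)
P=toolpose(ctrl)
e=f[:3,:3].T@(P[:3,3]-at(f,OFF+[0,0,.03]))
print('err in F',e,'rot',f[:3,:3].T@P[:3,:3]@DOWN.T)
im=ctrl.read_camera('wrist');cv2.imwrite('pics/wa.png',im)
cv2.imwrite('pics/sa.png',ctrl.read_camera('scene'))
print(ctrl.current_contact_force(),ctrl.current_wrist_torque(),ctrl.current_t())
E
python3 s2.py
```

```text
err in F [ 0.0002 -0.0001  0.0003] rot [[ 1.     -0.0001 -0.0004]
 [ 0.0001  1.      0.0004]
 [ 0.0004 -0.0004  1.    ]]
[-0.2034 -0.1101 -6.9888] [-0.0771  0.7963 -0.0363] 12.2417
```

View pics/wa.png

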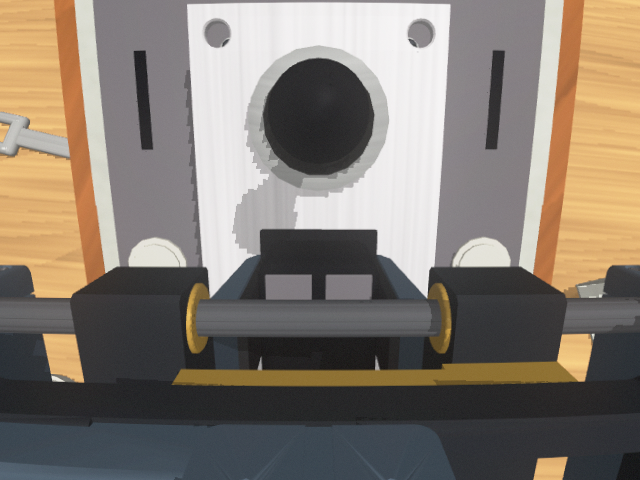

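View pics/sa.png

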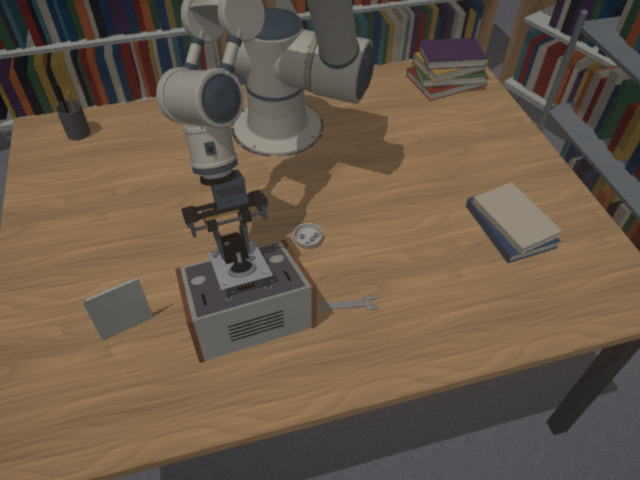

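```bash
cat > s3.py <<'E'
from h import *
from bench import ctrl
f=F();OFF=np.array([-.034,0,.012])
def st(s):
    P=toolpose(ctrl); F_=f[:3,:3].T@ctrl.current_contact_force()
    print(s,'F-pos mm',1e3*(f[:3,:3].T@(P[:3,3]-f[:3,3])-OFF),'force_F',F_,'tq',f[:3,:3].T@ctrl.current_wrist_torque(),ctrl.current_t())
st(0)
hit=ctrl.move_l(at(f,OFF+[0,0,.016]),vel=.04,contact_N=5);st(hit)
hit=ctrl.move_l(at(f,OFF+[0,0,-.002]),vel=.012,contact_N=5);st(hit)
ctrl.sleep(.2);st('')
cv2.imwrite('pics/wb.png',ctrl.read_camera('wrist'))
E
python3 s3.py
```

```text
0 F-pos mm [ 0.0828 -0.0688 30.1921] force_F [-3.1453 -0.0934 -6.2445] tq [-0.0273  0.7999 -0.0273] 12.2417
False F-pos mm [-0.1793  0.166  15.6866] force_F [-2.9016 -0.3246 -6.3754] tq [0.0255 0.7969 0.018 ] 12.7417
True F-pos mm [-0.0435  0.0351 -0.4973] force_F [ 0.5289 -0.6684  6.9968] tq [0.0996 0.0152 0.065 ] 13.9833
 F-pos mm [-0.0698  0.0149 -0.5346] force_F [ 0.5598 -0.922   6.4445] tq [ 0.0421  0.024  -0.0099] 14.1833
```

View pics/wb.png

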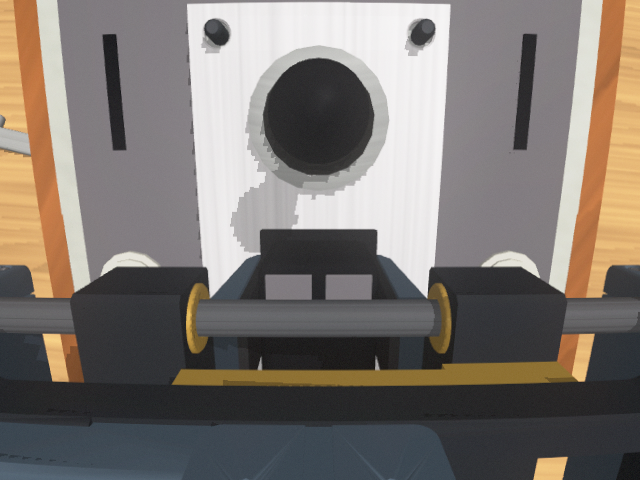

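```bash
cat > s4.py <<'E'
from h import *
from bench import ctrl
f=F();OFF=np.array([-.034,0,.012])
ctrl.command_gripper(1.0)
print(ctrl.current_grip_width(),f[:3,:3].T@ctrl.current_contact_force())
p=ctrl.current_tool_pos()
ctrl.move_l(p+f[:3,:3]@[0,0,.05],vel=.06)
ctrl.move_l(at(f,[-.085,0,.16]),vel=.15)
P=toolpose(ctrl);np.save('wc.npy',P)
cv2.imwrite('pics/wc.png',ctrl.read_camera('wrist'))
print(f[:3,:3].T@ctrl.current_contact_force(),ctrl.current_t())
E
python3 s4.py
```

```text
1.0019030446018422 [ 1.0398  0.6029 -0.656 ]
[-0.3199  0.1883 -0.1309] 16.9833
```

View pics/wc.png

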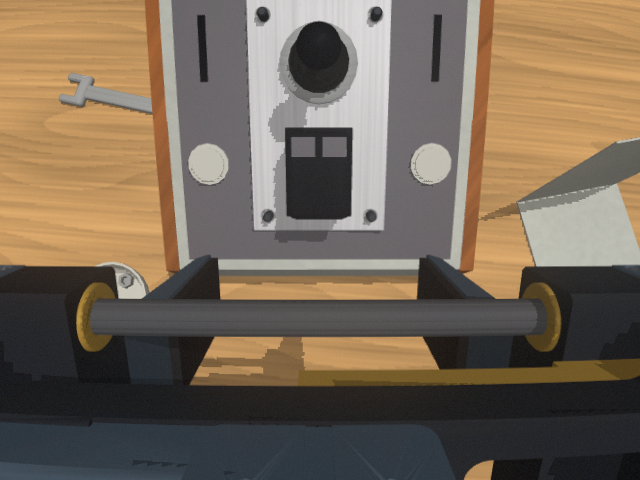

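```bash
cat > s5.py <<'E'
from h import *
from bench import ctrl
p=ctrl.camera_params('wrist');f=F();W=np.load('wc.npy')@p['T_tool_cam']
for z in (.005,.012):
    c=np.array([[.09,.055],[.09,-.055],[-.09,.055],[-.09,-.055]]);print('corners z',z,proj(p,np.c_[c,np.full(4,z)]@f[:3,:3].T+f[:3,3],W)[2:].round(1).tolist())
def st(s):
    P=toolpose(ctrl);print(s,1e3*(f[:3,:3].T@(P[:3,3]-f[:3,3])),'F',f[:3,:3].T@ctrl.current_contact_force(),ctrl.current_t())
ctrl.command_gripper(0.6); g=ctrl.current_grip_width()*.091; print('gap',g)
ctrl.move_l(at(f,[.042,0,.13]),vel=.15)
ctrl.move_l(at(f,[.042,0,.051]),vel=.08,contact_N=5); st('down')
d=g/2-.014
ctrl.move_l(at(f,[.042,-(d-.002),.051]),vel=.05); st('near')
hit=ctrl.move_l(at(f,[.042,-(d+.0175),.051]),vel=.03,contact_N=4.5); st(hit)
ctrl.sleep(.4)
cv2.imwrite('pics/wp.png',ctrl.read_camera('wrist'));cv2.imwrite('pics/sp.png',ctrl.read_camera('scene'));st('hold')
ctrl.sleep(.7)
ctrl.move_l(at(f,[.042,0,.051]),vel=.06); st('back')
ctrl.sleep(.4)
cv2.imwrite('pics/wq.png',ctrl.read_camera('wrist'))
E
python3 s5.py; python3 -c "
import cv2,numpy as np
cv2.imwrite('pics/pq.png',np.hstack([cv2.imread('pics/w%s.png'%k)[:400,120:520] for k in 'pq']))
cv2.imwrite('pics/spz.png',cv2.resize(cv2.imread('pics/sp.png')[180:360,140:340],None,fx=3,fy=3))"
```

```text
corners z 0.005 [[254.3, 229.4], [384.4, 229.3]]
corners z 0.012 [[252.9, 231.2], [385.8, 231.1]]
gap 0.054301217623527534
down [42.3246 -0.1683 51.4495] F [-0.0333 -0.4919 -0.1599] 19.8583
near [ 42.0006 -11.7224  51.1273] F [-0.6503 -0.4676 -0.1595] 20.2333
False [ 41.9122 -30.5471  50.9765] F [-0.3547  1.6404  0.8583] 21.0333
hold [ 41.9992 -30.5718  50.9954] F [0.247  0.3858 0.2267] 21.5333
back [42.1855  0.0749 51.0471] F [ 0.5916 -1.2445  0.6168] 22.8917
```

View pics/pq.png

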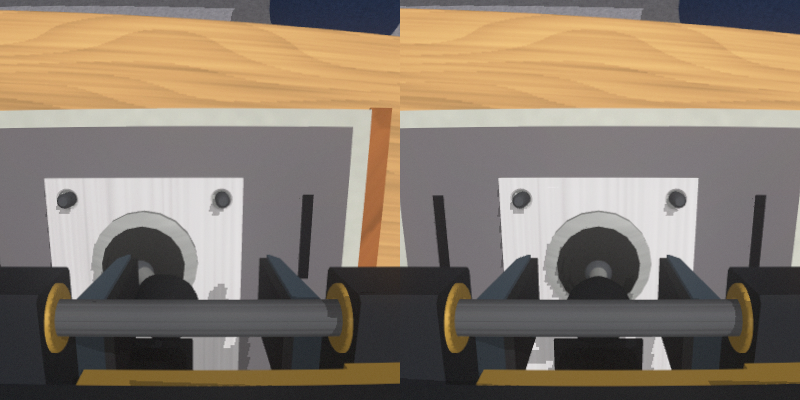

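View pics/spz.png

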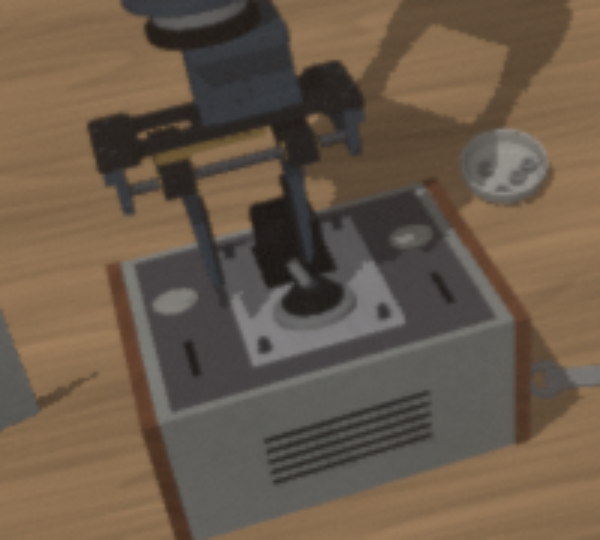

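```bash
python3 - <<'E'
from h import *
from bench import ctrl
f=F()
ctrl.move_l(at(f,[.042,0,.13]),vel=.1)
ctrl.move_l(at(f,[-.085,0,.16]),vel=.2)
ctrl.sleep(.2)
im=ctrl.read_camera('wrist');cv2.imwrite('pics/we.png',im)
ctrl.goto([.4,-.05,.35],DOWN)
t=ctrl.read_camera('top');s=ctrl.read_camera('scene');cv2.imwrite('pics/te.png',t);cv2.imwrite('pics/se.png',s)
a=cv2.imread('pics/wc.png');d=cv2.absdiff(im,a)[:250].max(2);print('changed px vs before stick test',(d>60).sum())
cv2.imwrite('pics/e1.png',np.hstack([im[:260,130:500],t[130:390,180:530] ]))
print(ctrl.current_t())
E
```

```text
changed px vs before stick test 658
26.375
```

View pics/e1.png

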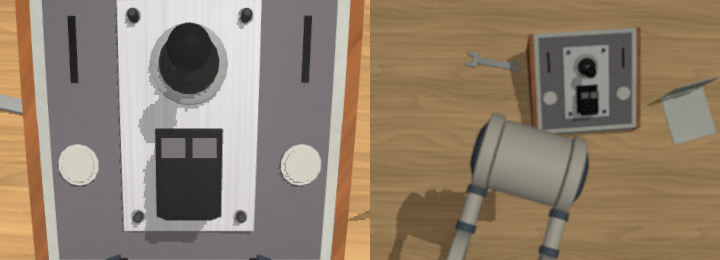

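View pics/se.png

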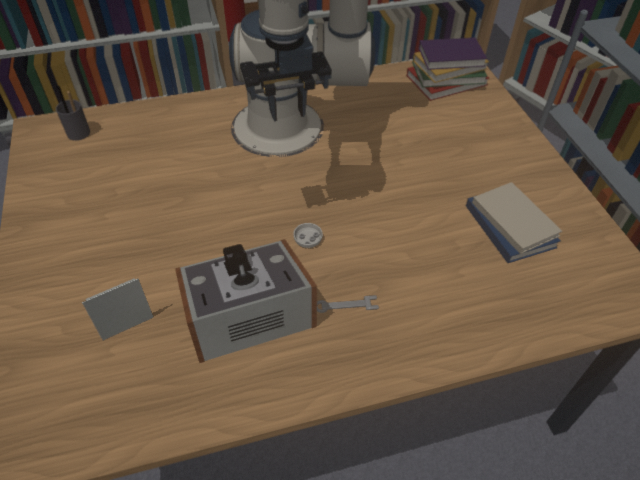

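The final pictures show the module flat, with all four studs up through its holes (wrist crop about (133,15), (246,15), (138,216), (241,216)). The stick is upright, and the dish, spanner, bookend and books look unmoved. The arm is clear of everything.

```bash
python3 -c "
from bench import ctrl
ctrl.sign_off();print(ctrl.current_t())"
```

```text
the job is handed in; nothing more can be done
the job is handed in; nothing more can be done
```

The joystick module is back on the console, the stick has been tried, and the job was handed in at about 26.4 s of the 64 s allowed.

- **Fitting:** I gripped the palm rest and lowered the module square to the slope. It went over all four studs on the first try and stopped when the force had changed by more than 5 N (peak about 7 N). By the arm's own position it ended within about 0.5 mm of the fascia.
- **Flatness:** After I let go, the wrist picture showed all four studs through the holes. The front plate corners were within about 1–2 px of where a flat plate should appear. At that range the check cannot rule out a gap of a few millimetres, so the arm's stopping height is the stronger evidence.
- **Stick test:** I pushed the knob about 17 mm to the user's right, roughly 0.37 rad, held it for about 1.2 s, then moved the finger away. It sprang back upright with the plate still flat and on its studs.
- **Checks that disagreed:** During the hold the force reading (0.4 to 1.6 N) was too noisy to confirm the push. The tilt figure comes from the gripper position and the wrist picture. A picture comparison before and after the stick test showed 658 changed pixels. I did not trace those; part of it is the fingers being less open in the second picture.
- **Other objects:** By eye, the books, bookend, spanner and dish of nuts look unmoved in the final pictures.

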